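# Hang the square frame on the bench hook

### The job

Take the square-windowed frame out of the two-slot rest and hang it on the hook stand: bring it in from the hook's open side so that the hook passes through its window, lower it into the throat behind the upturned tip, and let go so that it hangs still and upright. Leave the round frame standing in its slot.

Things in the scene. Friction and masses are not known exactly. Their poses are not given: they have to be found in the camera images.
- square_frame: The part to hang: upright steel frame with a rectangular window and a black tab on top, 0.14 kg. Origin: centre of its underside, 6 mm above the worktop at the start; z up, x across its width, y through its thickness. Foot 68 x 12 mm to z 16 mm; plate 68 x 8 mm to z 74; window 44 mm wide, z 16 to 62, open through along y; tab 24 x 10 mm, z 74 to 118. Hangs either way round.
- tab (a point): Grip point of the square frame: middle of the upper tab, (0, 0, 103 mm) in the frame's axes. Pinch the tab across its 10 mm thickness, fingers closing along the frame's y. With the fingertips no lower than z 86 mm the fingers stay clear of hook and frame.
- window_top (a point): Middle of the upper edge of the square frame's window, at mid thickness: (0, 0, 62 mm) in the frame's axes. This edge comes to lie on the hook.
- round_frame: Bystander, to be left in its slot: same foot, tab, height (118 mm) and materials, but its middle is a ring, 60 mm outside and 38 mm inside, 8 mm thick. Loose; origin at the centre of its underside, same axes as the square frame.
- rest: Fixed aluminium block, 196 x 46 x 20 mm, its long x axis roughly ahead of the robot; origin at the centre of its underside. Two slots in line, centred at x = -50 and +50 mm, each 74 mm long, 15 mm wide, floor 6 mm above the worktop. One frame stands in each, its x along the rest's x; which one is where varies.
- hook_stand: Fixed stand: grey base 70 x 66 x 10 mm and a hook bent from steel strip 16 mm wide (x), 6 mm thick: post at y -24 to -18 mm up to z 164, level arm y -18 to 18 with upper face at z 150, upturned tip at y 18 to 24 up to z 164. It opens to its +y (roughly the robot's left): a window is slipped over the tip by moving along -y. Origin under the arm's middle, on the worktop.
- hook_seat (a point): Middle of the throat: centre of the upper face of the level arm, (0, 0, 150 mm) in the stand's axes, with the stand's axes. The throat is 36 mm long along y between post and tip; both rise 14 mm above it.
There are look-alikes about, which are no part of the job. Leave any red look-alike of the square_frame alone. Several things have the shape of the hook_stand; the one meant has the colours described above.

How it is judged:
On the way:
1. the square frame is lifted clear of the rest (height (world z) of square_frame above 0.04 m), for 0.2 s.
At the end, for the whole second after the job is handed in: The square frame hangs still on the hook, within 20 degrees of upright, its window's top middle within 18 mm of the throat's middle along the arm, 20 mm across, and -6 to +8 mm of the arm's upper face in height. The round frame stands within 20 mm of its start and 11 degrees of upright (y of window_top in the frame of hook_seat between -0.018 and 0.018 m and x of window_top in the frame of hook_seat between -0.02 and 0.02 m and z of window_top in the frame of hook_seat between -0.006 and 0.008 m and angle between square_frame's own z axis and vertical below 0.35 rad and linear speed of square_frame below 0.03 m/s and angle between round_frame's own z axis and vertical below 0.2 rad and distance of round_frame from where it was at the start of the episode below 0.02 m); the robot touches nothing.
It fails at once if the round frame is pulled out or knocked about (moved by more than 30 mm) (distance of round_frame from where it was at the start of the episode above 0.03 m).
It also fails if it takes over 35 s, if anything falls off the work surface, if the arm or the gripper's body presses on something with over 40 N, if the wrist force passes 120 N, or if a joint passes its speed limit or range.

### The arm

A 7-joint arm with a two-finger parallel gripper is mounted at the origin on a cart in front of the work surface, level with it; the furniture and walls round the work are solid. World frame = base frame: x ahead of the robot, y to its left, z up, the work surface at z = 0. Lengths are in m, angles in rad, forces in N, time in s.
With the tool pointing down it reaches from about 0.35 to 0.9 m from the base axis. Payload 7.2 kg.
Tool frame: the origin (TCP) lies at the very end of the fingers, on their centre line; the grasp point (between the pads) lies 19 mm behind it; z points along the fingers, y is the line along which they close (so a half turn about z gives the same grasp; the last joint's range is limited). The gripper opens to 85 mm and grips with 20 to 120 N. Pads are 22 mm wide; open, the fingers measure 114 mm over their backs; the gripper's body (76 mm by 85 mm) begins 54 mm behind the grasp point. The pads swing forward as they close: fully open they stand 13 mm farther back than shut.
Start: joints at [1.13, 0.411, -0.013, 1.596, 0.006, 1.134, -0.082], TCP at [0.228, -0.582, 0.231] pointing down, gripper open.
Joint ranges: [-2.95, 2.95], [-0.29, 1.99], [-1.47, 1.44], [0.14, 2.54], [-1.03, 4.17], [0.13, 1.85], [-2.86, 2.86]. Speed limits (rad/s): [2.39, 2.39, 3.01, 3.01, 3.14, 3.14, 3.14].

### API

Orientations are given as [roll, pitch, yaw] about the fixed x, y, z axes, in that order (R = Rz(yaw) Ry(pitch) Rx(roll)).
In Python, from plant import robot gives the robot as it stands.
- The arm moves only by the tool step_arm, never from a script. Its argument "plan" is a list of rows, each a list of 7 numbers: the shift along the tool's x, y, z in mm, then the turn, a rotation vector about the tool's x, y, z in degrees, then the gripper's target within -1 to 1 (fully open at 1, half-way at 0, shut at -1). A call has 1 to 20 rows; each row is the pose to reach, as a shift and turn from the pose commanded when the call began, along the tool's axes at that moment; what a row does not reach only later rows make up. A row lasts 1/8 s, in which the tool goes at most 62.5 mm and 10.7 degrees, less where a joint would pass 70% of its speed; a pose out of reach is approached as far as the arm can. A call with a gripper value outside its range is refused whole. The fingers move at their own pace and stop on an object; "grip_force" is the grip in N (left out, the last holds). Time passes only in rows, so rows that repeat a pose let the fingers close. It gives the time, the measured TCP pose, the force, the opening and the grip force at its end, in the units of the state.
- robot.read_state(): the state, without advancing time (a new reading comes with each control period).
- robot.camera(name): name is "scene" or "top" or "wrist"; returns the picture (384x512x3 uint8, red, green, blue); there is no depth.
- robot.camera_params(name): a dict with "vfov" (degrees; the focal length in pixels is half the picture's height over the tangent of half this angle, whatever the lens; pixels are square), "cx", "cy" (the principal point, pixels), "dist" ([k1, k2, p1, p2, k3] as OpenCV has them; the pictures are not rectified), "xyz" and "rotation" of the camera in the world. Camera axes: x right, y down, z forward; pixel columns grow to the right and rows downward; lengths in m; the calibration is good to about 2 mm. A picture is of the moment at which its call begins: read the wrist's pose just before it. camera_params takes no time and is no camera call; for the wrist camera it gives the pose at the moment of the call.
- robot.close_job(): hands the job in; it is judged then, once.
The state is a dict: "clock": time; "joint_positions": joint angles; "qd": joint speeds; "tau": joint torques, N m; "tool_pos": TCP position; "tool_rot": TCP orientation; "ft_force": force on the tool from outside, world axes, zero at the start; "moment": the same for the moment, N m; "width": opening from 0.0 (shut) to 1.0 (fully open); "gripper_force": force on a finger pad.
Only numpy, scipy, OpenCV 4.12 (cv2) and the standard library are available. Lean on these libraries where they do the work, as an engineer would, in place of code of your own. Each camera call takes 0.05 s, during which the arm holds its last target. There are 200 camera calls.

## Working session

There is one attempt and no reset: what is moved stays moved. The work goes in short steps, Python scripts to look and compute and a tool call to move; the robot and the scene stay as the last step left them, time stands still between calls to the robot, and variables do not carry over. Pictures are saved under pics/ and viewed, at most 10 in all, crops included, and the job is handed in when it is done.

Besides the shell and the picture viewer there is one more tool, called after "Call:" as a command line: name --pt "numbers of a row" for each row, then --argument value for the rest. step_arm: Moves the arm, as the interface text tells. Its arguments: {"type":"object","properties":{"plan":{"type":"array"},"grip_force":{"type":"number"}},"required":["plan"]}

```bash
ls; mkdir -p pics; python3 - <<'E'
from plant import robot
import cv2
for n in("scene","top"):
    im=robot.camera(n); cv2.imwrite(f"pics/{n}0.png",im[:,:,::-1]); p=robot.camera_params(n); print(n,p)
s=robot.read_state();print(s)
E
```

```text
pics
scene {'vfov': 47.79615399833854, 'cx': 258.5242226096513, 'cy': 196.2089186794993, 'dist': array([0.05332229, 0.        , 0.        , 0.        , 0.        ]), 'xyz': array([0.00470299, 0.69337142, 0.8901317 ]), 'rotation': array([-2.35896358,  0.0114546 , -2.28926189])}
top {'vfov': 49.99762395600874, 'cx': 254.95314448942946, 'cy': 195.91602017301594, 'dist': array([-0.06323505,  0.        ,  0.        ,  0.        ,  0.        ]), 'xyz': array([0.48551598, 0.18258115, 1.22796919]), 'rotation': array([-3.02886822,  0.00864245, -1.59684392])}
{'clock': 0.1, 'joint_positions': array([ 1.12979075,  0.41181859, -0.01271791,  1.59696787,  0.00556387,
        1.1342897 , -0.08220349]), 'qd': array([ 6.55277564e-06, -1.39980563e-03,  2.47574202e-04, -3.89773693e-03,
       -8.37190211e-04, -4.38886896e-04, -3.66698181e-05]), 'tau': array([ 2.56552463e-03, -6.01826906e+01,  6.84338305e-01, -3.00087476e+01,
        1.41254487e-02,  6.40228624e-03,  2.81620709e-05]), 'tool_pos': array([ 0.22745892, -0.58165938,  0.23053486]), 'tool_rot': array([-3.14014551e+00,  6.72387314e-05,  3.72816490e-01]), 'ft_force': array([0.46708045, 0.86536585, 0.75329768]), 'moment': array([-0.03998778,  0.03871581,  0.00331554]), 'gripper_force': 0.0, 'width': 0.9959043984387824}
```

View pics/scene0.png

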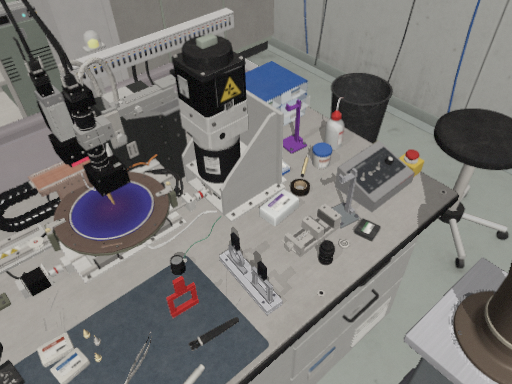

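View pics/top0.png

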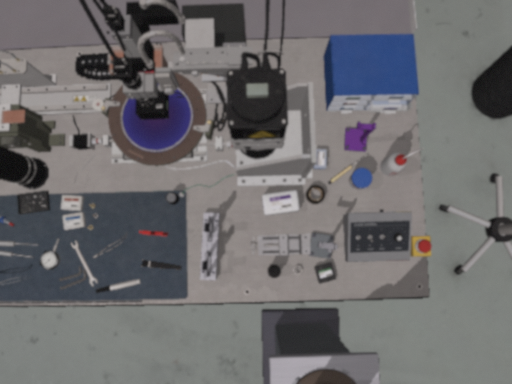

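Scene: the rest is at about (250,275), with black tabs at (235,242) and (262,272). The candidate stands are the grey hook at (348,195) and the purple one at (294,125), which is a look-alike. The red frame at (182,297) is a look-alike too. In the top view the rest is at (209,245) and the grey stand at about (322,245). I'll check both in one close crop.

```bash
python3 - <<'E'
import cv2,numpy as np
a=cv2.imread("pics/scene0.png");b=cv2.imread("pics/top0.png")
r=lambda im,x,y,w,h:cv2.resize(im[y:y+h,x:x+w],(400,300),interpolation=cv2.INTER_CUBIC)
o=np.vstack([np.hstack([r(a,205,225,100,75+15),r(a,290,155,100,75)]),np.hstack([r(b,165,207,100,75),r(b,270,207,100,75)])])
cv2.imwrite("pics/crop1.png",o)
E
```

```text
(no output)
```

View pics/crop1.png

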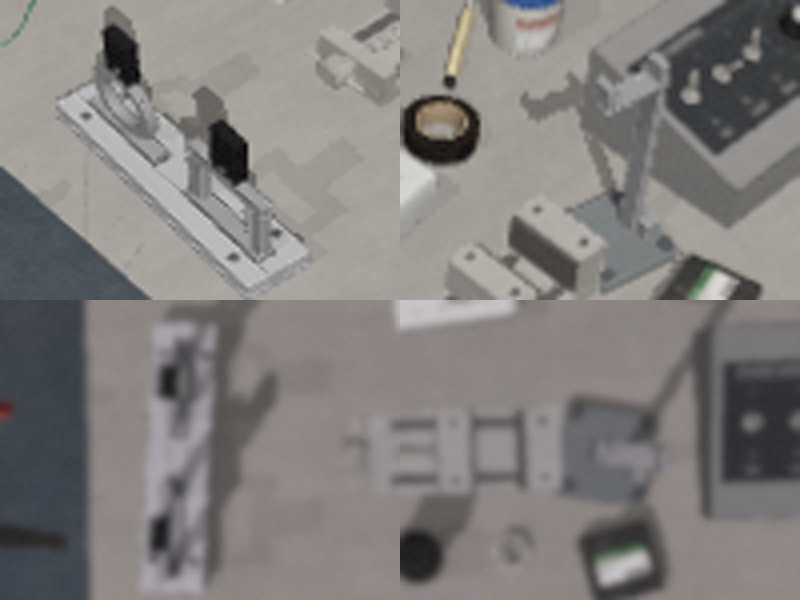

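```bash
cat >h.py <<'E'
import cv2,numpy as np
from scipy.spatial.transform import Rotation as R
def ray(p,uv):
    f=192/np.tan(np.radians(p["vfov"]/2))
    K=np.array([[f,0,p["cx"]],[0,f,p["cy"]],[0,0,1]])
    n=cv2.undistortPoints(np.array(uv,float).reshape(-1,1,2),K,np.array(p["dist"])).reshape(-1,2)
    d=np.c_[n,np.ones(len(n))]@R.from_euler("xyz",p["rotation"]).as_matrix().T
    return np.array(p["xyz"]),d
def plane(p,uv,z):
    o,d=ray(p,uv); return o+d*((z-o[2])/d[:,2])[:,None]
def project(p,X):
    f=192/np.tan(np.radians(p["vfov"]/2)); K=np.array([[f,0,p["cx"]],[0,f,p["cy"]],[0,0,1]])
    M=R.from_euler("xyz",p["rotation"]).as_matrix().T
    return cv2.projectPoints(np.array(X,float).reshape(-1,3),cv2.Rodrigues(M)[0],-M@np.array(p["xyz"]),K,np.array(p["dist"]))[0].reshape(-1,2)
E
python3 - <<'E'
from h import *; from plant import robot
np.set_printoptions(precision=4,suppress=True)
t=robot.camera_params("top");s=robot.camera_params("scene")
T1=lambda L:[(165+u/4,207+(v-300)/4) for u,v in L];T2=lambda L:[(270+(u-400)/4,207+(v-300)/4) for u,v in L]
S1=lambda L:[(205+u/4,225+v*.3) for u,v in L];S2=lambda L:[(290+(u-400)/4,155+v/4) for u,v in L]
print("rest top",plane(t,T1([(155,323),(216,323),(207,592),(140,590)]),.02))
print("rest scene",plane(s,S1([(57,103),(250,290),(312,255)]),.02))
print("tabs scene",plane(s,S1([(212,120),(247,143),(105,28),(137,50)]),.124))
print("tabs top",plane(t,T1([(158,532),(168,380)]),.11))
print("base top",plane(t,T2([(572,395),(655,410),(645,500),(563,490)]),.01))
print("base scene",plane(s,S2([(630,190),(675,250),(610,290)]),.01))
print("hook top",plane(t,T2([(600,455),(660,455)]),.157))
print("hook scene tip/post",plane(s,S2([(607,83),(660,60)]),.164))
E
```

```text
rest top [[0.5767 0.3415 0.02  ]
 [0.5755 0.2965 0.02  ]
 [0.3804 0.3065 0.02  ]
 [0.3829 0.3551 0.02  ]]
rest scene [[0.5701 0.3422 0.02  ]
 [0.3752 0.3561 0.02  ]
 [0.3715 0.312  0.02  ]]
tabs scene [[0.4357 0.3297 0.124 ]
 [0.4096 0.3276 0.124 ]
 [0.5351 0.3245 0.124 ]
 [0.5079 0.3231 0.124 ]]
tabs top [[0.4289 0.3296 0.11  ]
 [0.5309 0.3213 0.11  ]]
base top [[ 0.5156  0.021   0.01  ]
 [ 0.5029 -0.0398  0.01  ]
 [ 0.4373 -0.0295  0.01  ]
 [ 0.4463  0.0304  0.01  ]]
base scene [[ 0.4849 -0.0451  0.01  ]
 [ 0.4276 -0.0243  0.01  ]
 [ 0.433   0.0356  0.01  ]]
hook top [[ 0.4728  0.024   0.157 ]
 [ 0.4717 -0.0149  0.157 ]]
hook scene tip/post [[ 0.4705  0.0244  0.164 ]
 [ 0.4627 -0.0161  0.164 ]]
```

```bash
cat >>h.py <<'E'
def delta(st,xyz,yaw_deg):
    "shift (mm) and turn (deg) in tool axes to bring TCP to xyz, pointing down, given yaw"
    A=R.from_euler("xyz",st["tool_rot"]);B=R.from_euler("xyz",[np.pi,0,np.radians(yaw_deg)])
    return np.round(A.inv().apply(np.array(xyz)-st["tool_pos"])*1e3,1),np.round((A.inv()*B).as_rotvec(degrees=True),2)
E
python3 - <<'E'
from h import *; from plant import robot
st=robot.read_state();w=robot.camera_params("wrist");print(w)
A=R.from_euler("xyz",st["tool_rot"]);print(A.inv().apply(w["xyz"]-st["tool_pos"]),(A.inv()*R.from_euler("xyz",w["rotation"])).as_matrix())
for x in [(.25,-.55,.36),(.45,-.1,.36),(.40,.32,.30)]: print(delta(st,x,-4))
E
```

```text
{'vfov': 71.1609857165295, 'cx': 256.87738899521537, 'cy': 189.87954220693527, 'dist': array([-0.00912357,  0.        ,  0.        ,  0.        ,  0.        ]), 'xyz': array([ 0.30487857, -0.55169268,  0.37422181]), 'rotation': array([ 2.81537173e+00,  2.11500974e-03, -1.19850721e+00])}
[ 8.30067355e-02  8.32404544e-05 -1.43692801e-01] [[-5.27225810e-04 -9.47281938e-01 -3.20400767e-01]
 [ 9.99999638e-01 -2.85433764e-04 -8.01619087e-04]
 [ 6.67906086e-04 -3.20401074e-01  9.47281746e-01]]
(array([  32.5,  -21.5, -129.4]), array([-8.000e-02,  2.000e-02,  2.536e+01]))
(array([ 382.7, -367.7, -129. ]), array([-8.000e-02,  2.000e-02,  2.536e+01]))
(array([ 489.1, -777. ,  -68.4]), array([-8.000e-02,  2.000e-02,  2.536e+01]))
```

Call:
step_arm --pt "32 -21 -130 0 0 0 1" --pt "32 -21 -130 0 0 0 1" --pt "32 -21 -130 0 0 25 1" --pt "415 -460 -130 0 0 25 1" --pt "415 -460 -130 0 0 25 1" --pt "415 -460 -130 0 0 25 1" --pt "415 -460 -130 0 0 25 1" --pt "415 -460 -130 0 0 25 1" --pt "415 -460 -130 0 0 25 1" --pt "415 -460 -130 0 0 25 1" --pt "415 -460 -130 0 0 25 1" --pt "415 -460 -130 0 0 25 1" --pt "415 -460 -130 0 0 25 1" --pt "415 -460 -130 0 0 25 1" --pt "415 -460 -130 0 0 25 1" --pt "415 -460 -130 0 0 25 1"

```text
clock: 2.1
tool_pos: [0.4463, -0.0039, 0.3612]
tool_rot: [3.141, 0.0, -0.066]
ft_force: [0.0, -0.1, -0.1]
width: 1.001
gripper_force: 0.0
```

```bash
python3 - <<'E'
from h import *; from plant import robot
st=robot.read_state();w=robot.camera_params("wrist");im=robot.camera("wrist")
print(st["clock"],st["tool_pos"],st["tool_rot"],w)
cv2.imwrite("pics/w1.png",im[:,:,::-1]); print(project(w,[(.472,0,.15)]))
np.save("w1.npy",w,allow_pickle=True)
E
```

```text
2.1 [ 0.44628902 -0.00394598  0.36121656] [ 3.14117698e+00  1.86073956e-04 -6.59587998e-02] {'vfov': 71.1609857165295, 'cx': 256.87738899521537, 'cy': 189.87954220693527, 'dist': array([-0.00912357,  0.        ,  0.        ,  0.        ,  0.        ]), 'xyz': array([ 0.52917394, -0.00923206,  0.50489675]), 'rotation': array([ 2.81495265e+00,  3.89457741e-04, -1.63722474e+00])}
[[252.88397915 145.04370679]]
```

View pics/w1.png

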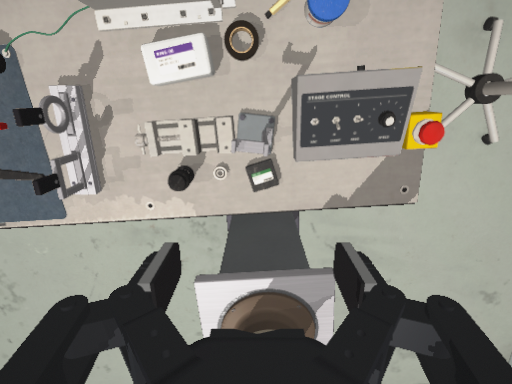

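The wrist view shows the hook at about (253,140), on the stand base at (257,130). The square frame is at (68,172) with its tab at (46,183), and the round frame is behind it at (52,112). I'll enlarge the hook and the square frame.

```bash
python3 - <<'E'
import cv2,numpy as np
a=cv2.imread("pics/w1.png")
r=lambda x,y:cv2.resize(a[y:y+75,x:x+50],(400,600),interpolation=cv2.INTER_CUBIC)
cv2.imwrite("pics/crop2.png",np.hstack([r(230,95),r(30,140)]))
E
```

```text
(no output)
```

View pics/crop2.png

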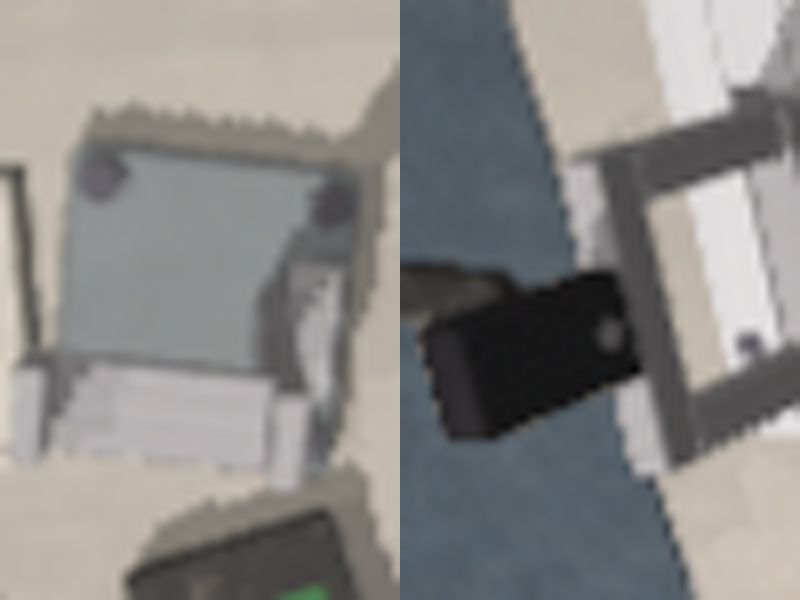

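```bash
python3 - <<'E'
from h import *; from plant import robot
np.set_printoptions(precision=4,suppress=True)
w=np.load("w1.npy",allow_pickle=True).item()
H=lambda L:[(230+u/8,95+v/8) for u,v in L];F=lambda L:[(30+(u-400)/8,140+v/8) for u,v in L]
tip=plane(w,H([(15,365),(46,365),(44,462),(12,460)]),.164);post=plane(w,H([(275,395),(308,395),(305,490),(270,485)]),.164)
a,b=tip.mean(0),post.mean(0);print(a,b,"mid",(a+b)/2,np.linalg.norm(a-b),"yaw",np.degrees(np.arctan2(-(a-b)[0],(a-b)[1])))
base=plane(w,H([(75,148),(355,170)]),.01);d=base[0]-base[1];print(base,"yaw",np.degrees(np.arctan2(-d[0],d[1])))
t=plane(w,F([(425,330),(465,322),(490,440),(440,437)]),.124);print(t,t.mean(0))
r=plane(w,F([(570,165),(645,480)]),.02);d=r[0]-r[1];print(r,np.degrees(np.arctan2(d[1],d[0])))
st=robot.read_state();print(delta(st,(.41,.326,.26),-4))
E
```

```text
[0.4738 0.0242 0.164 ] [ 0.4666 -0.0169  0.164 ] mid [0.4702 0.0037 0.164 ] 0.041679086733853545 yaw -10.025168944640093
[[ 0.507   0.0236  0.01  ]
 [ 0.4981 -0.0382  0.01  ]] yaw -8.144512693448544
[[0.4361 0.3318 0.124 ]
 [0.4371 0.3237 0.124 ]
 [0.4139 0.3266 0.124 ]
 [0.4152 0.336  0.124 ]] [0.4256 0.3295 0.124 ]
[[0.4475 0.3777 0.02  ]
 [0.3698 0.3837 0.02  ]] -4.402945575069983
(array([ -57.9, -326.7,  101.2]), array([0.02, 0.  , 0.24]))
```

Call:
step_arm --pt "-42 -329 150 0 0 0.7 1" --pt "-42 -329 150 0 0 0.7 1" --pt "-42 -329 150 0 0 0.7 1" --pt "-42 -329 150 0 0 0.7 1" --pt "-42 -329 150 0 0 0.7 1" --pt "-42 -329 150 0 0 0.7 1" --pt "-42 -329 150 0 0 0.7 1" --pt "-42 -329 150 0 0 0.7 1" --pt "-42 -329 150 0 0 0.7 1"

```text
clock: 3.28
tool_pos: [0.4266, 0.3269, 0.2118]
tool_rot: [3.141, -0.001, -0.078]
ft_force: [-1.0, -0.3, 0.3]
width: 0.999
gripper_force: 0.0
```

```bash
python3 - <<'E'
from h import *; from plant import robot
st=robot.read_state();w=robot.camera_params("wrist");im=robot.camera("wrist")
print(st["clock"],st["tool_pos"],st["tool_rot"])
cv2.imwrite("pics/w2.png",im[:,:,::-1]); print(project(w,[(.4255,.329,.124)]))
np.save("w2.npy",w,allow_pickle=True)
E
```

```text
3.275 [0.42662357 0.32694536 0.21184873] [ 3.14123626e+00 -1.33467626e-03 -7.84252717e-02]
[[255.06468615 196.07966379]]
```

View pics/w2.png

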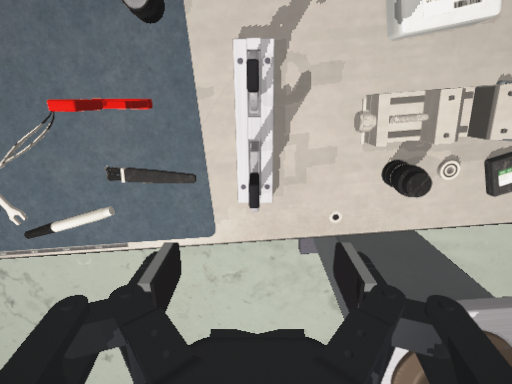

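The tab sits at (254,190), its top face centred near (254,196), which matches the prediction within 1 mm. I'll descend and grasp.

Call:
step_arm --pt "-1 -2 60 0 0 0 1" --pt "-1 -2 100 0 0 0 1" --pt "-1 -2 118 0 0 0 1" --pt "-1 -2 118 0 0 0 1" --pt "-1 -2 118 0 0 0 1" --pt "-1 -2 118 0 0 0 -1" --pt "-1 -2 118 0 0 0 -1" --pt "-1 -2 118 0 0 0 -1" --pt "-1 -2 118 0 0 0 -1" --pt "-1 -2 118 0 0 0 -1" --pt "-1 -2 118 0 0 0 -1" --pt "-1 -2 118 0 0 0 -1" --pt "-1 -2 118 0 0 0 -1" --grip_force 60

```text
clock: 4.95
tool_pos: [0.4249, 0.3307, 0.0935]
tool_rot: [-3.141, -0.0, -0.076]
ft_force: [0.2, -0.9, 4.5]
width: 0.111
gripper_force: 59.2
```

Call:
step_arm --pt "0 0 -20 0 0 0 -1" --pt "0 0 -50 0 0 0 -1" --pt "0 0 -100 0 0 0 -1" --pt "0 0 -150 0 0 0 -1" --pt "10 30 -165 0 0 4.6 -1" --pt "20 70 -165 0 0 4.6 -1" --pt "32 115 -165 0 0 4.6 -1" --pt "45 160 -165 0 0 4.6 -1" --pt "58 205 -165 0 0 4.6 -1" --pt "68 240 -165 0 0 4.6 -1" --pt "74 263 -165 0 0 4.6 -1" --pt "74 263 -165 0 0 4.6 -1" --pt "74 263 -165 0 0 4.6 -1"

```text
clock: 6.58
tool_pos: [0.4782, 0.0637, 0.258]
tool_rot: [-3.141, 0.001, -0.155]
ft_force: [0.0, 0.4, -1.2]
width: 0.108
gripper_force: 58.7
```

```bash
python3 - <<'E'
from h import *; from plant import robot
st=robot.read_state();w=robot.camera_params("wrist");im=robot.camera("wrist");sc=robot.camera("scene")
print(st["clock"],st["tool_pos"],st["tool_rot"],st["width"])
o=np.hstack([cv2.resize(im[60:260,150:350],(400,400),interpolation=cv2.INTER_CUBIC),cv2.resize(sc[120:270,240:390],(400,400),interpolation=cv2.INTER_CUBIC)])
cv2.imwrite("pics/w3.png",o[:,:,::-1]); np.save("w3.npy",w,allow_pickle=True)
E
```

```text
6.575 [0.47817213 0.06365546 0.25800612] [-3.14115017e+00  7.06589986e-04 -1.55216874e-01] 0.1079281783171512
```

View pics/w3.png

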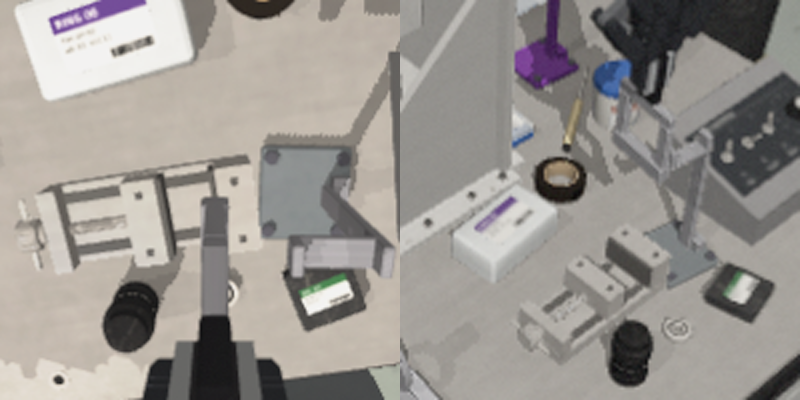

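The frame is held upright and parallel to the hook. In the crop the tip is at (297,258) and the post at (385,258). I'll check the seat position from this view.

```bash
python3 - <<'E'
from h import *; from plant import robot
np.set_printoptions(precision=4,suppress=True)
w=np.load("w3.npy",allow_pickle=True).item()
q=plane(w,[(150+u/2,60+v/2) for u,v in [(297,258),(385,258)]],.164);a,b=q;m=q.mean(0);print(q,m,np.linalg.norm(a-b),np.degrees(np.arctan2(-(a-b)[0],(a-b)[1])))
s=np.array([.470,.0037]);st=robot.read_state()
y=np.array([.156,.988])
for d,z in[(.06,.2),(0,.2),(0,.176)]:
    print(delta(st,(*(s+y*d),z),-9))
E
```

```text
[[ 0.4755  0.0251  0.164 ]
 [ 0.4691 -0.0155  0.164 ]] [0.4723 0.0048 0.164 ] 0.041141142914780694 -8.900656529959559
(array([ 1.3,  0.9, 58.2]), array([-0.02,  0.02,  0.17]))
(array([ 1.1, 60.9, 58.2]), array([-0.02,  0.02,  0.17]))
(array([ 1.1, 60.9, 82.2]), array([-0.02,  0.02,  0.17]))
```

Call:
step_arm --pt "2 0 40 0 0 0 -1" --pt "2 0 57 0 0 0 -1" --pt "2 0 57 0 0 0 -1" --pt "2 0 57 0 0 0 -1" --pt "2 12 57 0 0 0 -1" --pt "2 24 57 0 0 0 -1" --pt "2 36 57 0 0 0 -1" --pt "2 48 57 0 0 0 -1" --pt "2 60 57 0 0 0 -1" --pt "2 60 57 0 0 0 -1" --pt "2 60 57 0 0 0 -1"

```text
clock: 8.05
tool_pos: [0.4713, 0.0034, 0.2013]
tool_rot: [-3.141, -0.0, -0.156]
ft_force: [-0.4, -0.0, -0.6]
width: 0.106
gripper_force: 58.6
```

```bash
python3 - <<'E'
from h import *; from plant import robot
st=robot.read_state();im=robot.camera("wrist");sc=robot.camera("scene")
print(st["clock"],st["tool_pos"],st["tool_rot"],st["ft_force"])
o=np.hstack([cv2.resize(im[110:210,190:290],(400,400),interpolation=cv2.INTER_CUBIC),cv2.resize(sc[130:230,290:390],(400,400),interpolation=cv2.INTER_CUBIC)])
cv2.imwrite("pics/w4.png",o[:,:,::-1])
E
```

```text
8.05 [0.47131693 0.00341934 0.20133748] [-3.14126815e+00 -1.19750455e-04 -1.55959551e-01] [-0.37077609 -0.04139796 -0.60632674]
```

View pics/w4.png

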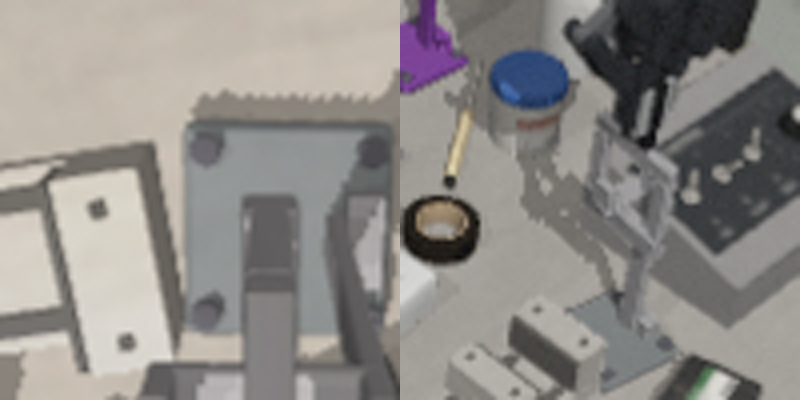

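The hook tip shows inside the window (right crop, about (625,190)) and no contact force is felt. I'll lower gently.

Call:
step_arm --pt "0 0 8 0 0 0 -1" --pt "0 0 16 0 0 0 -1" --pt "0 0 21 0 0 0 -1" --pt "0 0 23 0 0 0 -1" --pt "0 0 24.5 0 0 0 -1" --pt "0 0 24.5 0 0 0 -1" --pt "0 0 24.5 0 0 0 -1"

```text
clock: 9.02
tool_pos: [0.4714, 0.0031, 0.177]
tool_rot: [-3.142, -0.0, -0.156]
ft_force: [-0.1, -0.7, -1.4]
width: 0.106
gripper_force: 58.7
```

Call:
step_arm --pt "0 0 1 0 0 0 -1" --pt "0 0 2 0 0 0 -1" --pt "0 0 2 0 0 0 -1"

```text
clock: 9.4
tool_pos: [0.4714, 0.0031, 0.1754]
tool_rot: [3.141, -0.001, -0.156]
ft_force: [-1.7, 0.1, 6.2]
width: 0.108
gripper_force: 60.0
```

Contact on the arm (about +7 N). I'll open slowly and retreat upward.

Call:
step_arm --pt "0 0 -0.5 0 0 0 -0.7" --pt "0 0 -0.5 0 0 0 -0.5" --pt "0 0 -0.5 0 0 0 -0.3" --pt "0 0 -0.5 0 0 0 0" --pt "0 0 -0.5 0 0 0 0" --pt "0 0 -0.5 0 0 0 0" --pt "0 0 -20 0 0 0 0" --pt "0 0 -50 0 0 0 0" --pt "0 0 -100 0 0 0 0" --pt "0 0 -130 0 0 0 0" --pt "0 0 -130 0 0 0 0" --pt "0 0 -130 0 0 0 0" --pt "0 0 -130 0 0 0 0"

```text
clock: 11.02
tool_pos: [0.4706, 0.003, 0.3036]
tool_rot: [3.141, 0.002, -0.156]
ft_force: [-0.9, -0.5, -0.2]
width: 0.499
gripper_force: 0.0
```

```bash
python3 - <<'E'
from h import *; from plant import robot
st=robot.read_state();im=robot.camera("wrist");sc=robot.camera("scene");s2=robot.camera("scene")
print(st["clock"],st["tool_pos"],st["ft_force"],st["width"],np.abs(sc.astype(int)-s2)[130:230,290:390].max())
o=np.hstack([cv2.resize(im[80:230,180:330],(400,400),interpolation=cv2.INTER_CUBIC),cv2.resize(sc[130:280,225:375],(400,400),interpolation=cv2.INTER_CUBIC)])
cv2.imwrite("pics/w5.png",o[:,:,::-1])
E
```

```text
11.025 [0.47062917 0.00302472 0.30358641] [-0.90758818 -0.45996852 -0.1701166 ] 0.49870743112006866 17
```

View pics/w5.png

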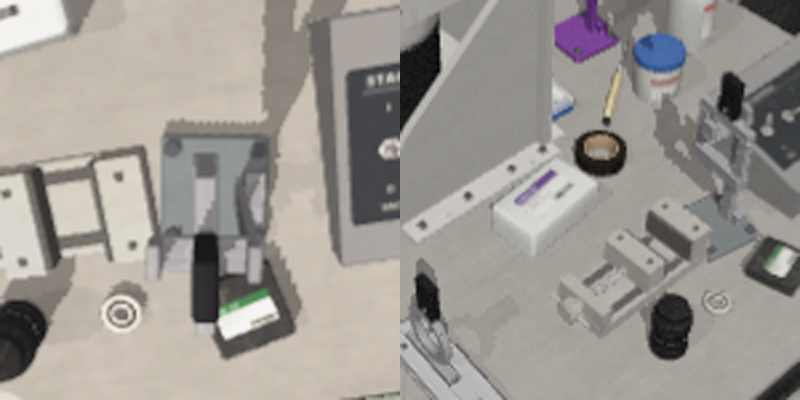

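The frame hangs upright mid-throat with its tab at (205,285), and the round frame is still in its slot. I'll let it settle, then hand in.

Call:
step_arm --pt "0 0 0 0 0 0 0" --pt "0 0 0 0 0 0 0" --pt "0 0 0 0 0 0 0" --pt "0 0 0 0 0 0 0" --pt "0 0 0 0 0 0 0" --pt "0 0 0 0 0 0 0" --pt "0 0 0 0 0 0 0" --pt "0 0 0 0 0 0 0" --pt "0 0 0 0 0 0 0" --pt "0 0 0 0 0 0 0" --pt "0 0 0 0 0 0 0" --pt "0 0 0 0 0 0 0" --pt "0 0 0 0 0 0 0" --pt "0 0 0 0 0 0 0" --pt "0 0 0 0 0 0 0" --pt "0 0 0 0 0 0 0"

```text
clock: 13.18
tool_pos: [0.4712, 0.0031, 0.3048]
tool_rot: [3.142, -0.0, -0.156]
ft_force: [0.2, 0.0, 0.1]
width: 0.502
gripper_force: 0.0
```

```bash
python3 - <<'E'
from plant import robot
import numpy as np
a=[robot.camera("scene")[130:230,290:390].astype(int) for _ in range(4)]
print([np.abs(a[0]-x).mean() for x in a])
print(robot.close_job())
E
```

```text
[np.float64(0.0), np.float64(1.3182666666666667), np.float64(1.3329), np.float64(1.3462666666666667)]
the job is handed in; nothing more can be done
None
```

The square frame was hanging upright and released in the grey hook's throat, and the round frame was still in its slot, when I handed the job in at about 13 s; the hand-in call returned no verdict.

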